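Stow a net sinker in the push-latch case

TASK

Put the lead net sinker away in its case: press the front of the latched hatch so that it springs open, stand the sinker upright in the round well inside, letting it down rather than dropping it, then swing the hatch down and press it again until it latches and stays shut by itself. Press gently, only until the latch gives, and leave the mug, the tub and the pliers where they are.

Things in the scene. Friction and masses are not known exactly. Their poses are not given: they have to be found in the camera images.
- case: Grey plastic box 170 x 170 mm, fixed, open-topped under a hinged hatch. Rim 92 mm high, walls 5 mm. Origin: centre of its underside. -x: front (latch side, towards the robot, turned up to 20 degrees); +x: hinge side. Inside: a cork insert, top 34 mm above the table, with one round well; behind the front wall a black latch block (24 mm deep, 40 wide, 88 high) that takes the hatch's pin.
- well (a point): Centre of the floor of the round well in the insert (on the case's vertical centre line). Well: 40 mm across, 14 mm deep, its floor 20 mm above the table. The axes are the case's.
- hatch_hinge (a point): Middle of the hinge line, at the back top edge of the case, 103 mm above the table, level with the latched hatch's underside. It runs along this point's y; the point does not turn with the hatch. The worn latch under the pad changes over 4.5 to 10 mm below the latched height, differently each time, under 1 mm before a firm rubber stop that can be felt: 6 to 12 N is ample, over 20 N damages it.
- hatch_press (a point): Point on the hatch's outer face where to press: middle of the black pad near the front edge, above the latch, 153 mm from the hinge line and 7.5 mm above the underside. Moves with the hatch; z: outward normal, x: from the front edge to the hinge. The hatch is a grey plate 7 mm thick, 0.17 kg, 180 mm wide, its front edge 176 mm from the hinge line, with an 11 mm skirt below front and sides.
- hatch (a joint): Hatch angle, rad: 0 latched (level), up to 1.85 open (leaning back past upright). A damped spring (about 3 N at the pad) opens it in 3 to 4 s and keeps it open when unlatched. Push-push: a latched hatch pressed down to the stop and let go comes free; one pushed down from open to the stop and let go rises back to 0 and is held; let go too soon, it springs open again.
- sinker_mid (a point): Centre of the lead sinker (half-way up its body): dark grey upright cylinder 32 mm across and 51 mm tall with a rounded top and a small wire eye on it (60 mm overall), 0.25 to 0.36 kg, standing on the table left or right of the case. z axis: its upright axis.
- mug: Steel mug, 72 mm across, 80 mm tall, with a handle. Bystander; origin at the centre of its underside.
- tub: Green plastic bowl, 120 mm across, 60 mm tall. Bystander; origin at the centre of its underside.
- pliers: Pliers, 155 mm long, lying flat, 14 mm high. Bystander; origin on the underside near the pivot.

How it is judged:
By the outcome, as a careful person would: the job done as asked, in the order asked, and still so for the second after the job is handed in, with the robot touching nothing.
It also fails if it takes over 72 s, if anything falls off the work surface, if the arm or the gripper's body presses on something with over 40 N, if the wrist force passes 120 N, or if a joint passes its speed limit or range.

ROBOT

A 7-joint arm with a two-finger parallel gripper is mounted at the origin on the work surface. World frame = base frame: x ahead of the robot, y to its left, z up, the work surface at z = 0. Lengths are in m, angles in rad, forces in N, time in s.
With the tool pointing down it reaches from about 0.4 to 0.85 m from the base axis. Payload 6.9 kg.
Tool frame: the origin (TCP) lies at the very end of the fingers, on their centre line; the grasp point (between the pads) lies 19 mm behind it; z points along the fingers, y is the line along which they close (so a half turn about z gives the same grasp; the last joint's range is limited). The gripper opens to 85 mm and grips with 20 to 120 N. Pads are 22 mm wide; open, the fingers measure 114 mm over their backs; the gripper's body (76 mm by 85 mm) begins 54 mm behind the grasp point. The pads swing forward as they close: fully open they stand 13 mm farther back than shut.
Start: joints at [1.268, 0.507, -0.238, 1.5, 0.126, 1.149, -0.155], TCP at [0.248, -0.574, 0.231] pointing down, gripper open.
Joint ranges: [-3.08, 3.08], [-0.24, 2.05], [-1.43, 1.35], [0, 2.5], [-1.52, 4.66], [0.17, 1.96], [-2.89, 2.89]. Speed limits (rad/s): [2.39, 2.39, 3.14, 3.14, 3.14, 3.14, 3.14].

INTERFACE

Orientations are given as a unit quaternion [w, x, y, z].
In Python, from rig import bot, optics, ticket, nets gives the robot as it stands. The module is installed in compiled form; this text tells all that it offers.
- The arm moves only by the shell command python3 -m creep 'ROWS' [FORCE]. ROWS is JSON, a list of rows, each a list of 5 numbers: the shift along the world's x, y, z in m, then the turn about the world's z in degrees, then the finger opening in m, from 0 to 0.0854. In form: [[dx, dy, dz, twist, hand], ...]. A call has 1 to 10 rows; each row shifts and turns the commanded pose from where the row before left it; what a row does not reach is not made up. A row lasts 1/12 s, in which the tool goes at most 41.7 mm and 7.16 degrees, less where a joint would pass 70% of its speed; a pose out of reach is approached as far as the arm can. A call with a gripper value outside its range is refused whole. The fingers move at their own pace and stop on an object; FORCE is the grip in N (left out, the last holds). Time passes only in rows, so rows that do not move let the fingers close. It gives the time, the measured TCP pose, the force, the opening and the grip force at its end, in the units of the state.
- bot.observe(): the state, without advancing time (a new reading comes with each control period).
- optics.get_image(name): name is "scene" or "top" or "wrist"; returns (picture, depth): 420x560x3 uint8, red, green, blue; 420x560 float32, m along the optical axis (not along the pixel's ray), 0 where there is no reading.
- optics.camera_params(name): a dict with "fovy" (degrees; the focal length in pixels is half the picture's height over the tangent of half this angle, whatever the lens; pixels are square), "cx", "cy" (the principal point, pixels), "k1" (the pictures are not rectified: a ray, as slopes to the right and down, at radius r is drawn at 1 + k1 r^2 times it, then the intrinsics apply), "R" (3x3) and "t" (3): a world point X has camera coordinates R X + t; the wrist camera has in their place "T_tool_cam" (4x4, takes a point from camera to tool coordinates, whose origin is the TCP and whose axes are the flange's). Camera axes: x right, y down, z forward; pixel columns grow to the right and rows downward; lengths in m; the calibration is good to about 2 mm. A picture is of the moment at which its call begins: read the wrist's pose just before it. camera_params takes no time and is no camera call.
- ticket.close_job(): hands the job in; it is judged then, once.
Trained networks look in the newest picture that a camera, given by its name, has taken for a name from the list of things; names that differ only in an ending like _2 or _b are one class to them, and where a whole thing is asked for, a point or a joint stands for the part that bears it (a point fixed in the world has none). Each returns a list of dicts, best first, with "confidence" (0 to 1); they miss things now and then, are a little off and sometimes report something else, mostly with a low value. They report only what shows in the picture. A call takes as long as a camera call.
- nets.look_for(query, camera): "extent" ([left, top, right, bottom] in pixels, round what is visible of it).
- nets.outline_of(query, camera): "region" (420x560 bool, what is visible of it) and "extent" ([left, top, right, bottom] in pixels, round what is visible of it).
- nets.pinpoint(query, camera): "point" ([column, row] in pixels: a listed point, or the origin of a listed thing).
The state is a dict: "t": time; "joint_pos": joint angles; "dq": joint speeds; "joint_torque": joint torques, N m; "ee_pos": TCP position; "tool_rot": TCP orientation; "ft_force": force on the tool from outside, world axes, zero at the start; "moment": the same for the moment, N m; "opening": opening from 0.0 (shut) to 1.0 (fully open); "grasp_force": force on a finger pad.
Only numpy, scipy, OpenCV 4.12 (cv2) and the standard library are available. Lean on these libraries where they do the work, as an engineer would, in place of code of your own. Each camera call takes 0.05 s, during which the arm holds its last target. There are 200 camera calls.

## Working session

There is one attempt and no reset: what is moved stays moved. The work goes in short steps, Python scripts to look and compute and a shell command to move; the robot and the scene stay as the last step left them, time stands still between calls to the robot, and variables do not carry over. Pictures are saved under pics/ and viewed, at most 10 in all, crops included, and the job is handed in when it is done.

```bash
mkdir -p pics
cat > h.py <<'E'
import numpy as np, cv2
from scipy.spatial.transform import Rotation as Ro
from rig import bot, optics, ticket, nets
def cam(name,s=None):
    p=optics.camera_params(name)
    if 'R' in p: R=np.array(p['R']);t=np.array(p['t']); return p,R.T,-R.T@t
    s=s or bot.observe(); q=s['tool_rot']; T=np.eye(4); T[:3,:3]=Ro.from_quat([q[1],q[2],q[3],q[0]]).as_matrix(); T[:3,3]=s['ee_pos']
    M=T@np.array(p['T_tool_cam']); return p,M[:3,:3],M[:3,3]
def rays(name,uv,s=None):
    p,R,c=cam(name,s); f=210/np.tan(np.radians(p['fovy'])/2)
    K=np.array([[f,0,p['cx']],[0,f,p['cy']],[0,0,1]])
    n=cv2.undistortPoints(np.array(uv,float).reshape(-1,1,2),K,np.array([p['k1'],0,0,0,0.]))[:,0]
    return np.c_[n,np.ones(len(n))]@R.T,c
def at_z(name,uv,z,s=None):
    d,c=rays(name,uv,s); return c+d*((z-c[2])/d[:,2])[:,None]
def cloud(name,depth,s=None,mask=None):
    m=(depth>0) if mask is None else (depth>0)&mask
    v,u=np.nonzero(m); d,c=rays(name,np.c_[u,v],s); return c+d*depth[v,u][:,None]
E
cat > a.py <<'E'
from h import *
np.set_printoptions(precision=4,suppress=True)
s=bot.observe(); print(s['t'],s['ee_pos'],s['tool_rot'],s['ft_force'],s['opening'])
ims=[]
for c in ['scene','top']:
    im,d=optics.get_image(c); ims.append(im)
    for q in ['case','hatch','sinker_mid','mug','tub','pliers']:
        for r in nets.outline_of(q,c)[:1]:
            P=cloud(c,d,None,r['region']); print(c,q,round(r['confidence'],2),r['extent'],'med',np.median(P,0),'lo',np.percentile(P,3,axis=0),'hi',np.percentile(P,97,axis=0))
    for q in ['hatch_press','sinker_mid','hatch_hinge','well','mug','tub','pliers']:
        for r in nets.pinpoint(q,c)[:1]:
            z={'hatch_press':.11,'sinker_mid':.0255,'hatch_hinge':.103,'well':.02}.get(q,0)
            print(c,'pt',q,round(r['confidence'],2),r['point'],at_z(c,[r['point']],z)[0])
cv2.imwrite('pics/a.png',cv2.resize(cv2.cvtColor(np.vstack(ims),cv2.COLOR_RGB2BGR),(400,600)) )
cv2.imwrite('pics/b.png',cv2.cvtColor(ims[1],cv2.COLOR_RGB2BGR))
cv2.imwrite('pics/c.png',cv2.cvtColor(ims[0],cv2.COLOR_RGB2BGR))
E
python3 a.py
```

```text
0.0 [ 0.2476 -0.5733  0.2304] [-0.0009  0.9793  0.2025 -0.0002] [ 0.3847  0.1857 -0.2071] 0.9997956408973323
scene case 0.57 [226.5, 171.3, 310.2, 259.4] med [ 0.5888 -0.0206  0.1086] lo [ 0.4531 -0.1132  0.0076] hi [0.6372 0.0655 0.1113]
scene hatch 0.6 [223.0, 171.9, 313.2, 225.5] med [ 0.5439 -0.0283  0.1096] lo [ 0.4486 -0.1176  0.1074] hi [0.623  0.0591 0.1115]
scene sinker_mid 0.78 [424.3, 236.0, 443.0, 259.4] med [0.4695 0.3295 0.0349] lo [0.4523 0.3157 0.0004] hi [0.4749 0.3453 0.0524]
scene mug 0.58 [173.9, 159.4, 214.5, 196.3] med [ 0.4915 -0.2658  0.0523] lo [ 0.4382 -0.324   0.0063] hi [ 0.5072 -0.2345  0.0799]
scene tub 0.72 [113.3, 190.0, 162.4, 233.2] med [ 0.6314 -0.3551  0.0387] lo [ 0.5896 -0.3899  0.0056] hi [ 0.6984 -0.2814  0.0602]
scene pliers 0.66 [413.9, 283.1, 438.5, 348.2] med [0.6353 0.3474 0.0115] lo [0.5634 0.3129 0.0038] hi [0.7033 0.3598 0.0145]
scene pt hatch_press 0.85 [274.3, 177.6] [ 0.4724 -0.052   0.11  ]
scene pt sinker_mid 0.63 [434.3, 244.3] [0.4509 0.333  0.0255]
scene pt hatch_hinge 0.68 [267.4, 220.0] [ 0.6067 -0.0054  0.103 ]
scene pt well 
[... 592 characters left out ...]
 0.3423 0.06  ]
top mug 0.93 [389.7, 231.3, 432.2, 260.6] med [ 0.4714 -0.2802  0.0298] lo [ 0.4389 -0.3169  0.0023] hi [ 0.5013 -0.2349  0.0816]
top tub 0.86 [408.5, 141.1, 460.3, 196.2] med [ 0.6482 -0.347   0.026 ] lo [ 0.5924 -0.3879  0.0035] hi [ 0.6947 -0.2893  0.0611]
top pliers 0.69 [131.4, 143.8, 156.0, 211.4] med [0.6187 0.3462 0.0122] lo [0.5572 0.3123 0.0003] hi [0.698  0.3604 0.0168]
top pt hatch_press 0.74 [307.8, 249.5] [ 0.4624 -0.0497  0.11  ]
top pt hatch_hinge 0.59 [289.1, 178.0] [ 0.6128 -0.0097  0.103 ]
top pt mug 0.67 [398.9, 247.0] [ 0.4666 -0.2674  0.    ]
top pt tub 0.84 [429.4, 175.0] [ 0.6365 -0.342   0.    ]
top pt pliers 0.69 [140.4, 168.7] [0.6476 0.3459 0.    ]
```

View pics/b.png

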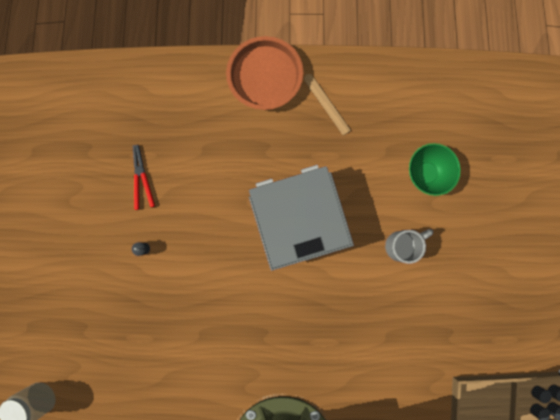

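Run:
```python
from h import *
np.set_printoptions(precision=4,suppress=True)
im,d=optics.get_image('top')
P=cloud('top',d); m=(P[:,2]>.1)&(P[:,2]<.118)&(abs(P[:,0]-.53)<.14)&(abs(P[:,1]+.03)<.14)
r=cv2.minAreaRect((P[m][:,:2]*1000).astype(np.float32)); print(r, cv2.boxPoints(r))
m=(P[:,2]>.012)&(P[:,2]<.07)&(abs(P[:,0]-.46)<.05)&(abs(P[:,1]-.33)<.05)
Q=P[m]; print(len(Q),Q.min(0),Q.max(0),Q.mean(0)); t=Q[Q[:,2]>.043]; print(t[:,:2].min(0),t[:,:2].max(0),t.mean(0))
hsv=im.astype(int).sum(2)
for n in ['top']:
    v,u=np.nonzero(hsv<120); k=(u>255)&(u<350)&(v>165)&(v<270); X=at_z(n,np.c_[u[k],v[k]],.11); print('dark',len(X),X.mean(0),X.min(0),X.max(0))
```

```text
((533.4622192382812, -31.298049926757812), (185.1982421875, 180.74839782714844), 17.31962013244629) [[ 418.1571   27.4116]
 [ 471.9662 -145.1415]
 [ 648.7673  -90.0077]
 [ 594.9583   82.5454]]
198 [0.443  0.3141 0.0128] [0.473  0.3486 0.0645] [0.4582 0.328  0.0449]
[0.4436 0.3147] [0.4709 0.3486] [0.458  0.3301 0.0499]
dark 271 [ 0.4676 -0.0515  0.11  ] [ 0.4509 -0.0771  0.11  ] [ 0.4845 -0.0251  0.11  ]
```

The top view shows the hatch centred near (300,218), the pad at (309,247), the sinker at (141,248) and the mug at (407,246). The case yaw is about 17°. I'll move above the pad with the fingers shut.

```bash
python3 -m creep '[[0.0147,0.0348,0,-1,0],[0.0147,0.0348,0,-1,0],[0.0147,0.0348,0,-1,0],[0.0147,0.0348,0,-1,0],[0.0147,0.0348,0,-1,0],[0.0147,0.0348,0,-1,0],[0.0147,0.0348,0,0,0],[0.0147,0.0348,0,0,0],[0.0147,0.0348,0,0,0],[0.0147,0.0348,0,0,0]]' 40
python3 -m creep '[[0.0147,0.0348,0,0,0],[0.0147,0.0348,0,0,0],[0.0147,0.0348,0,0,0],[0.0147,0.0348,0,0,0],[0.0147,0.0348,0,0,0],[0,0,-0.03,0,0],[0,0,0,0,0],[0,0,0,0,0]]'
python3 - <<'E'
from h import *
np.set_printoptions(precision=4,suppress=True)
s=bot.observe(); im,d=optics.get_image('wrist'); print(s['ee_pos'],s['tool_rot'])
for r in nets.pinpoint('hatch_press','wrist')[:1]: print(r,at_z('wrist',[r['point']],.1105,s))
cv2.imwrite('pics/w1.png',cv2.cvtColor(im,cv2.COLOR_RGB2BGR))
E
```

```text
t: 2.28
ee_pos: [0.3952, -0.2241, 0.2316]
tool_rot: [0.0, 0.989, 0.151, 0.0]
ft_force: [0.8, -0.1, -0.5]
opening: -0.002
grasp_force: 0.0
t: 2.95
ee_pos: [0.4675, -0.0516, 0.2007]
tool_rot: [-0.0, 0.988, 0.152, -0.001]
ft_force: [0.2, 0.1, 0.1]
opening: 0.001
grasp_force: 0.0
[ 0.4675 -0.0516  0.2007] [-0.0003  0.9884  0.1515 -0.0014]
{'point': [279.0, 209.8], 'confidence': 0.85} [[ 0.466  -0.0505  0.1105]]
```

View pics/w1.png

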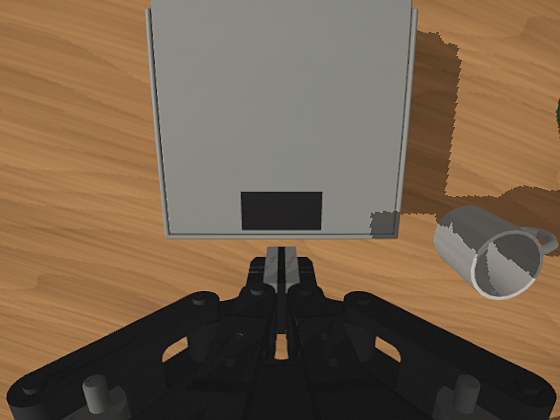

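The pad is centred at (281,211) and the hatch edges run parallel to the image columns, so the tool is aligned with the case. Next I'll lower to just above the pad.

```bash
python3 -m creep '[[-0.001,0,-0.035,0,0],[0,0,-0.035,0,0],[0,0,-0.012,0,0],[0,0,-0.005,0,0],[0,0,-0.002,0,0],[0,0,0,0,0]]'; python3 -m creep '[[0,0,-0.001,0,0],[0,0,-0.001,0,0],[0,0,-0.001,0,0]]'
```

```text
t: 3.55
ee_pos: [0.4681, -0.0524, 0.1132]
tool_rot: [0.0, 0.989, 0.15, 0.001]
ft_force: [0.1, 0.5, -0.1]
opening: -0.003
grasp_force: 0.0
t: 3.8
ee_pos: [0.468, -0.0519, 0.1102]
tool_rot: [0.0, 0.989, 0.151, 0.001]
ft_force: [1.3, -1.4, 3.3]
opening: -0.004
grasp_force: 1.4
```

```bash
python3 -m creep '[[0,0,-0.001,0,0],[0,0,-0.001,0,0],[0,0,-0.001,0,0],[0,0,0,0,0]]'|grep -E "t:|pos|ft"
```

```text
t: 4.13
ee_pos: [0.4679, -0.0519, 0.1064]
tool_rot: [0.0, 0.989, 0.151, 0.001]
ft_force: [2.1, -1.0, 2.7]
```

```bash
python3 -m creep '[[0,0,-0.001,0,0],[0,0,0,0,0]]'|grep -E "t:|pos|ft"
```

```text
t: 4.3
ee_pos: [0.4678, -0.0519, 0.1053]
tool_rot: [0.0, 0.989, 0.151, 0.0]
ft_force: [0.8, -1.4, 2.7]
```

```bash
python3 -m creep '[[0,0,-0.0008,0,0],[0,0,0,0,0]]'|grep -E "ee_pos|ft"
```

```text
ee_pos: [0.4676, -0.0518, 0.1044]
ft_force: [2.3, -1.6, 3.1]
```

```bash
python3 -m creep '[[0,0,-0.0008,0,0],[0,0,0,0,0]]'|grep -E "ee_pos|ft"
```

```text
ee_pos: [0.4675, -0.0517, 0.1036]
ft_force: [1.1, -1.6, 3.0]
```

```bash
python3 -m creep '[[0,0,-0.0008,0,0],[0,0,0,0,0]]'|grep -E "ee_pos|ft"
```

```text
ee_pos: [0.4675, -0.0517, 0.1031]
ft_force: [1.1, -1.3, 7.2]
```

```bash
python3 -m creep '[[0,0,-0.0008,0,0],[0,0,0,0,0]]'|grep -E "ee_pos|ft"
```

```text
ee_pos: [0.4676, -0.0518, 0.1028]
ft_force: [-0.2, -1.6, 13.2]
```

The stop is felt at 13 N. I'll lift off and back away towards the front, then let the hatch open while moving to the sinker.

```bash
python3 -m creep '[[-0.01,0,0.02,0,0],[-0.02,-0.005,0.035,0,0],[-0.035,-0.01,0.02,0,0.02],[-0.03,0.02,0.015,0,0.06],[-0.005,0.04,0.01,0,0.06],[0,0.041,0,0,0.06],[0.0,0.041,0,0,0.06],[0.0,0.041,0,0,0.06],[0.01,0.04,0,0,0.06],[0.01,0.04,0,0,0.06]]'
python3 -m creep '[[0.015,0.038,0,0,0.06],[0.015,0.038,0,0,0.06],[0.015,0.038,0,0,0.06],[0.01,0.02,0,0,0.06],[0,0,0,0,0.06],[0,0,0,0,0.06]]'
python3 - <<'E'
from h import *
np.set_printoptions(precision=4,suppress=True)
s=bot.observe(); im,d=optics.get_image('wrist'); print(s['ee_pos'],s['tool_rot'])
for r in nets.outline_of('sinker_mid','wrist')[:1]:
    P=cloud('wrist',d,s,r['region']); t=P[(P[:,2]>.03)&(P[:,2]<.065)]; print(r['confidence'],r['extent'],t.min(0),t.max(0),np.median(t,0))
for r in nets.pinpoint('sinker_mid','wrist')[:1]: print(r,at_z('wrist',[r['point']],.0255,s))
im2,d2=optics.get_image('scene')
cv2.imwrite('pics/w2.png',cv2.cvtColor(np.hstack([im,im2[100:,100:480]])[:,:940] if 0 else cv2.resize(np.hstack([im,im2]),(800,300)),cv2.COLOR_RGB2BGR))
E
```

```text
t: 5.8
ee_pos: [0.3858, 0.1977, 0.2017]
tool_rot: [0.001, 0.989, 0.151, -0.001]
ft_force: [1.1, -1.5, 0.8]
opening: 0.703
grasp_force: 0.0
t: 6.3
ee_pos: [0.441, 0.3309, 0.2007]
tool_rot: [0.0, 0.988, 0.152, -0.002]
ft_force: [0.1, 0.9, -0.3]
opening: 0.706
grasp_force: 0.0
[0.441  0.3309 0.2007] [ 0.0003  0.9884  0.1521 -0.0017]
0.62 [273.6, 149.2, 302.5, 187.7] [0.4412 0.3162 0.03  ] [0.4726 0.3465 0.063 ] [0.4588 0.3321 0.0513]
{'point': [289.6, 169.5], 'confidence': 0.82} [[0.4571 0.327  0.0255]]
```

View pics/w2.png

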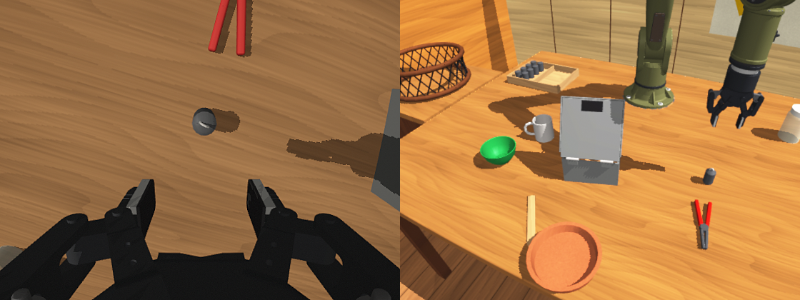

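The left half shows the sinker upright at about (204,121). The right half shows the hatch standing open. I'll descend on the sinker and grip it.

```bash
python3 -m creep '[[0.008,0,-0.035,0,0.06],[0.008,0,-0.037,0,0.06],[0,0,-0.037,0,0.06],[0,0,-0.035,0,0.06],[0,0,-0.025,0,0.06],[0,0,-0.011,0,0.06],[0,0,0,0,0.06],[0,0,0,0,0.02],[0,0,0,0,0.02],[0,0,0,0,0.02]]' 40
python3 -m creep '[[0,0,0,0,0.02],[0,0,0,0,0.02],[0,0,0,0,0.02],[0,0,0.005,0,0.02],[0,0,0.015,0,0.02],[0,0,0.03,0,0.02],[0,0,0.03,0,0.02],[0,0,0.03,0,0.02],[0,0,0,0,0.02]]'
python3 - <<'E'
from h import *
np.set_printoptions(precision=4,suppress=True)
s=bot.observe(); im,d=optics.get_image('top')
for r in nets.pinpoint('well','top')[:1]: print(r,at_z('top',[r['point']],.02))
P=cloud('top',d); m=(abs(P[:,0]-.53)<.13)&(abs(P[:,1]+.03)<.13)
Q=P[m&(P[:,2]>.017)&(P[:,2]<.028)]; k=(np.hypot(Q[:,0]-.533,Q[:,1]+.032)<.035); print('wellfloor',k.sum(),Q[k].min(0),Q[k].max(0),Q[k].mean(0))
im2,d2=optics.get_image('wrist')
for r in nets.outline_of('sinker_mid','wrist')[:1]: print(r['confidence'],r['extent'])
cv2.imwrite('pics/w3.png',cv2.cvtColor(np.hstack([cv2.resize(im[150:290,230:370],(420,420),interpolation=cv2.INTER_CUBIC),im2])[:,:][::1],cv2.COLOR_RGB2BGR)[:, :]) if 0 else cv2.imwrite('pics/w3.png',cv2.resize(cv2.cvtColor(np.hstack([cv2.resize(im[150:290,230:370],(420,420),interpolation=cv2.INTER_CUBIC),im2]),cv2.COLOR_RGB2BGR),(800,343)))
E
```

```text
t: 7.33
ee_pos: [0.4594, 0.3311, 0.0243]
tool_rot: [-0.001, 0.989, 0.151, 0.002]
ft_force: [-0.6, 0.3, 4.1]
opening: 0.354
grasp_force: 39.1
t: 8.08
ee_pos: [0.4602, 0.3325, 0.1383]
tool_rot: [-0.002, 0.989, 0.151, 0.004]
ft_force: [1.2, 0.7, -3.7]
opening: 0.362
grasp_force: 40.3
{'point': [296.0, 217.1], 'confidence': 0.88} [[ 0.5338 -0.0262  0.02  ]]
wellfloor 226 [ 0.5134 -0.0514  0.0171] [ 0.5519 -0.0125  0.0272] [ 0.5325 -0.032   0.0204]
0.97 [245.9, 224.8, 315.8, 323.6]
```

View pics/w3.png

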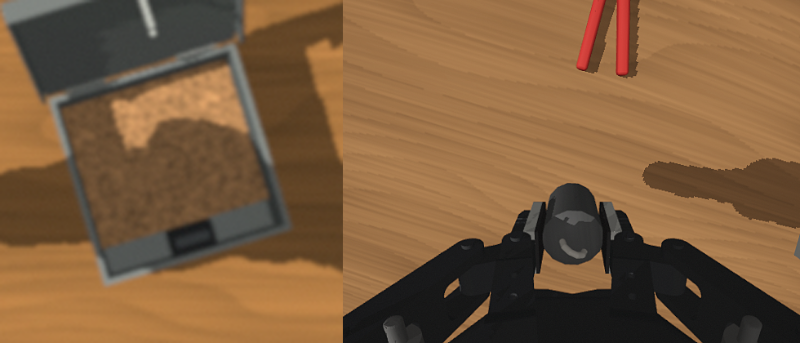

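The sinker is gripped upright at about (572,225). The open case is at left. I'll carry it above the well and look again.

```bash
python3 -m creep '[[0.002,-0.010,0.02,0,0.02],[0.005,-0.025,0.02,0,0.02],[0.007,-0.036,0.005,0,0.02],[0.007,-0.036,0,0,0.02],[0.007,-0.036,0,0,0.02],[0.007,-0.036,0,0,0.02],[0.007,-0.036,0,0,0.02],[0.007,-0.036,0,0,0.02],[0.007,-0.036,0,0,0.02],[0.007,-0.036,0,0,0.02]]'|grep -E "ee_pos"
python3 -m creep '[[0.005,-0.023,0,0,0.02],[0.004,-0.012,0,0,0.02],[0.002,-0.005,0,0,0.02],[0,0,0,0,0.02],[0,0,0,0,0.02],[0,0,0,0,0.02]]'
cat > b.py <<'E'
from h import *
np.set_printoptions(precision=4,suppress=True)
s=bot.observe(); im,d=optics.get_image('wrist')
T,_,_=0,0,0
q=s['tool_rot'];R=Ro.from_quat([q[1],q[2],q[3],q[0]]).as_matrix()
print(s['ee_pos'],s['ft_force'],'tilt',R[:,2])
r=nets.outline_of('sinker_mid','wrist')[0]
P=cloud('wrist',d,s,r['region']); 
for lo in np.arange(.1,.26,.01):
    t=P[(P[:,2]>lo)&(P[:,2]<=lo+.01)]
    if len(t)>20: print(round(lo,3),len(t),np.percentile(t,2,axis=0),np.percentile(t,98,axis=0))
for x in nets.pinpoint('sinker_mid','wrist')[:1]: print(x)
C=cloud('wrist',d,s)
k=(C[:,2]<.026)&(C[:,2]>.01)&(np.hypot(C[:,0]-.5325,C[:,1]+.032)<.05); Q=C[k]; print('well vis',len(Q)); 
if len(Q): print(Q.min(0),Q.max(0))
cv2.imwrite('pics/w4.png',cv2.cvtColor(im,cv2.COLOR_RGB2BGR))
E
python3 b.py
```

```text
ee_pos: [0.5204, 0.0052, 0.1756]
t: 9.62
ee_pos: [0.532, -0.0304, 0.1769]
tool_rot: [-0.001, 0.988, 0.152, -0.0]
ft_force: [-0.5, -0.5, -3.1]
opening: 0.358
grasp_force: 40.5
[ 0.532  -0.0304  0.1769] [-0.5012 -0.544  -3.0579] tilt [-0.0005  0.0012 -1.    ]
0.15 50 [ 0.5285 -0.0395  0.1579] [ 0.5452 -0.0154  0.16  ]
0.16 345 [ 0.5317 -0.0415  0.1603] [ 0.5454 -0.0154  0.1698]
0.17 418 [ 0.5327 -0.0411  0.1701] [ 0.5456 -0.0156  0.1798]
0.18 502 [ 0.5329 -0.0411  0.1802] [ 0.5456 -0.0157  0.1899]
0.19 672 [ 0.5287 -0.0431  0.1903] [ 0.5457 -0.0158  0.1999]
0.2 3524 [ 0.517  -0.0446  0.2003] [ 0.5443 -0.0173  0.2067]
0.21 277 [ 0.5284 -0.0371  0.2104] [ 0.5328 -0.0252  0.2157]
{'point': [281.7, 267.7], 'confidence': 0.66}
well vis 1305
[ 0.5107 -0.0512  0.0192] [ 0.5484 -0.0126  0.026 ]
```

View pics/w4.png

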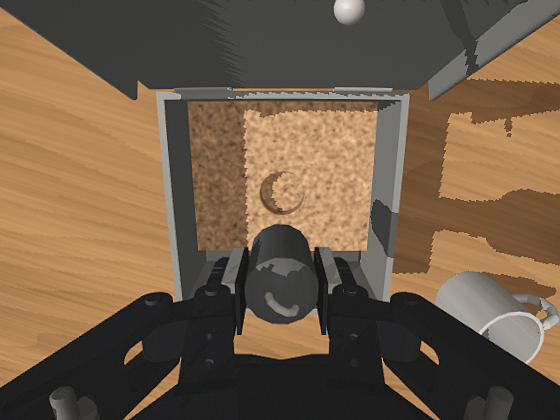

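Well ring at about (282,192), sinker at (280,272), both on the tool's centre line. I'll check the well centre with one more fit.

Run:
```python
from h import *
np.set_printoptions(precision=4,suppress=True)
s=bot.observe(); im,d=optics.get_image('wrist'); C=cloud('wrist',d,s)
k=(np.hypot(C[:,0]-.531,C[:,1]+.032)<.03); Q=C[k]
for lo,hi in [(.015,.023),(.023,.032),(.015,.032)]:
    q=Q[(Q[:,2]>lo)&(Q[:,2]<hi)]; c,r=cv2.minEnclosingCircle((q[:,:2]*1000).astype(np.float32)); print(lo,hi,len(q),q.min(0),q.max(0),c,r)
print(np.median(Q[Q[:,2]>.031],0),np.median(Q[Q[:,2]<.023],0))
for x in nets.pinpoint('well','wrist')[:1]: print(x,at_z('wrist',[x['point']],.02,s))
```

```text
0.015 0.023 1240 [ 0.511  -0.0511  0.0196] [ 0.5484 -0.0126  0.023 ] (529.7440185546875, -32.04378128051758) 19.461362838745117
0.023 0.032 161 [ 0.5109 -0.0512  0.023 ] [ 0.5461 -0.0125  0.032 ] (530.1008911132812, -31.925800323486328) 19.552127838134766
0.015 0.032 1401 [ 0.5109 -0.0512  0.0196] [ 0.5484 -0.0125  0.032 ] (529.8866577148438, -31.994068145751953) 19.591148376464844
[ 0.5436 -0.0291  0.2539] [ 0.53   -0.032   0.0216]
{'point': [281.8, 190.7], 'confidence': 0.71} [[ 0.5302 -0.0327  0.02  ]]
```

```bash
python3 -m creep '[[0.0005,-0.001,-0.015,0,0.02],[0,0,-0.025,0,0.02],[0,0,-0.025,0,0.02],[0,0,-0.02,0,0.02],[0,0,-0.015,0,0.02],[0,0,-0.008,0,0.02],[0,0,-0.005,0,0.02],[0,0,-0.003,0,0.02],[0,0,0,0,0.02]]'|grep -E "ee_pos|ft"
python3 -m creep '[[0,0,-0.002,0,0.02],[0,0,-0.002,0,0.02],[0,0,-0.002,0,0.02],[0,0,0,0,0.02]]'|grep -E "ee_pos|ft"
```

```text
ee_pos: [0.5331, -0.0336, 0.0612]
ft_force: [-0.1, -0.3, -2.9]
ee_pos: [0.5328, -0.0339, 0.0551]
ft_force: [0.2, -0.3, -3.0]
```

```bash
python3 -m creep '[[0,0.002,0,0,0.02],[0,0,-0.002,0,0.02],[0,0,-0.002,0,0.02],[0,0,0,0,0.02]]'|grep -E "ee_pos|ft"
```

```text
ee_pos: [0.5326, -0.0317, 0.0507]
ft_force: [-0.4, -0.5, -2.5]
```

```bash
python3 -m creep '[[0,0,-0.002,0,0.02],[0,0,-0.002,0,0.02],[0,0,0,0,0.02]]'|grep -E "ee_pos|ft"
```

```text
ee_pos: [0.5326, -0.0318, 0.0467]
ft_force: [-1.5, 0.5, -3.5]
```

Bottom is near 26 mm with no contact, so it's inside the well.

```bash
python3 -m creep '[[0,0,-0.002,0,0.02],[0,0,-0.001,0,0.02],[0,0,0,0,0.02]]'|grep -E "ee_pos|ft"
```

```text
ee_pos: [0.5329, -0.0317, 0.0443]
ft_force: [-0.5, -0.3, -0.0]
```

```bash
python3 -m creep '[[0,0,-0.001,0,0.02],[0,0,-0.001,0,0.02],[0,0,0,0,0.02]]'|grep -E "ee_pos|ft"
```

```text
ee_pos: [0.5332, -0.0316, 0.0441]
ft_force: [-6.1, 0.5, 20.7]
```

It has touched down: TCP is exactly 20 mm above its grasp height. I'll ease off, open and withdraw.

```bash
python3 -m creep '[[0,0,0.002,0,0.02],[0,0,0,0,0.036],[0,0,0,0,0.042],[0,0,0,0,0.05],[0,0,0,0,0.05],[0,0,0,0,0.05]]'
python3 -m creep '[[0,0,0.01,0,0.05],[0,0,0.02,0,0.05],[0,0,0.03,0,0.05],[-0.005,0,0.035,0,0.05],[-0.01,0,0.035,0,0.05],[-0.02,-0.01,0.03,0,0],[0,0,0,0,0],[0,0,0,0,0]]'
python3 - <<'E'
from h import *
np.set_printoptions(precision=4,suppress=True)
s=bot.observe(); im,d=optics.get_image('wrist'); C=cloud('wrist',d,s)
k=(np.hypot(C[:,0]-.531,C[:,1]+.032)<.03)&(C[:,2]<.1); Q=C[k]; print('top z',np.percentile(Q[:,2],[50,90,99]))
t=Q[Q[:,2]>.06]; print(t.min(0),t.max(0))
im2,d2=optics.get_image('top'); 
r=nets.outline_of('hatch','top'); 
P=cloud('top',d2); P=P[(P[:,2]>.12)&(P[:,2]<.29)&(P[:,0]>.59)&(P[:,0]<.75)&(abs(P[:,1])<.12)]
a=np.radians(17.4); h=np.array([.614,-.007]); u=(P[:,:2]-h)@[np.cos(a),np.sin(a)]; v=(P[:,:2]-h)@[-np.sin(a),np.cos(a)]
for lo in np.arange(.12,.29,.02):
    m=(P[:,2]>lo)&(P[:,2]<lo+.02)
    if m.sum()>5: print(round(lo,2),m.sum(),u[m].min(),u[m].max(),v[m].min(),v[m].max())
cv2.imwrite('pics/w5.png',cv2.resize(cv2.cvtColor(np.hstack([im,im2]),cv2.COLOR_RGB2BGR),(800,300)))
E
```

```text
t: 12.53
ee_pos: [0.5328, -0.0317, 0.0438]
tool_rot: [-0.0, 0.989, 0.151, -0.0]
ft_force: [0.4, -0.4, 0.5]
opening: 0.584
grasp_force: 0.0
t: 13.2
ee_pos: [0.4981, -0.0423, 0.2064]
tool_rot: [0.001, 0.989, 0.15, 0.002]
ft_force: [0.9, 0.9, -0.9]
opening: 0.164
grasp_force: 0.0
top z [0.0359 0.0723 0.0804]
[ 0.5153 -0.0472  0.0601] [ 0.5465 -0.0166  0.083 ]
0.12 353 -0.0062722091273471284 0.011340693712412898 -0.08801661105550933 0.08713802544887389
0.14 380 -0.0010754276663121785 0.01766144939117483 -0.0876555608454414 0.08841042802377284
0.16 397 0.003625325914963533 0.02301868707536987 -0.0876541939427139 0.09062660680871854
0.18 422 0.010826971007574057 0.029034683884275252 -0.08767621891119039 0.09114579195248734
0.2 466 0.015958722689962793 0.034436959840968714 -0.08746990091370033 0.09028912915906083
0.22 480 0.021544626911261862 0.041807658803981095 -0.087408474108981 0.09072574948122576
0.24 280 0.010299119271057915 0.04221488164781509 -0.08824326857624859 0.09102716873393138
0.26 999 0.000491695080652575 0.05522678637194542 -0.08763121533320789 0.09106269935941957
```

View pics/w5.png

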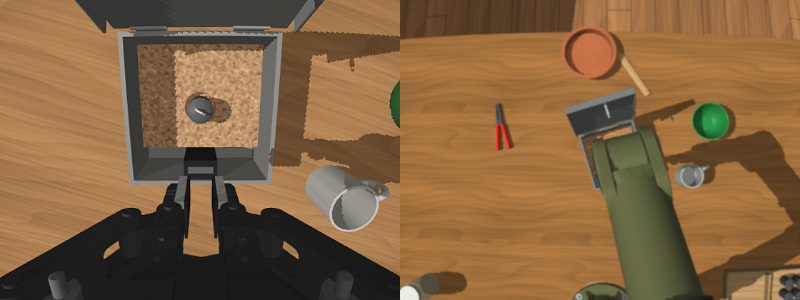

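The sinker is standing in the well at about (200,109) with its eye on top. Next I'll go over the hatch and down behind it.

```bash
python3 -m creep '[[0,0,0.03,0,0],[0,0,0.04,0,0],[0,0,0.04,0,0],[0.01,0.003,0.01,0,0],[0.03,0.009,0,0,0],[0.035,0.011,0,0,0],[0.035,0.011,0,0,0],[0.035,0.011,0,0,0],[0.035,0.010,0,0,0],[0.019,0.006,0,0,0]]'|grep -E "ee_pos|ft"
python3 -m creep '[[0,0,0,0,0],[0,0,0,0,0]]'
```

```text
ee_pos: [0.6995, 0.0212, 0.3204]
ft_force: [-0.7, -0.1, 0.7]
t: 14.35
ee_pos: [0.6972, 0.0206, 0.3208]
tool_rot: [-0.001, 0.988, 0.152, -0.002]
ft_force: [-0.1, 0.2, 0.2]
opening: 0.002
grasp_force: 0.0
```

```bash
python3 -m creep '[[0,0,-0.02,0,0],[0,0,-0.025,0,0],[0,0,-0.025,0,0],[0,0,-0.015,0,0],[0,0,0,0,0]]'|grep -E "ee_pos|ft"
python3 - <<'E'
from h import *
im,d=optics.get_image('scene'); cv2.imwrite('pics/s6.png',cv2.cvtColor(cv2.resize(im[40:300,150:420],(540,520)),cv2.COLOR_RGB2BGR))
E
```

```text
ee_pos: [0.6942, 0.0179, 0.235]
ft_force: [-1.0, 0.5, -0.6]
```

View pics/s6.png

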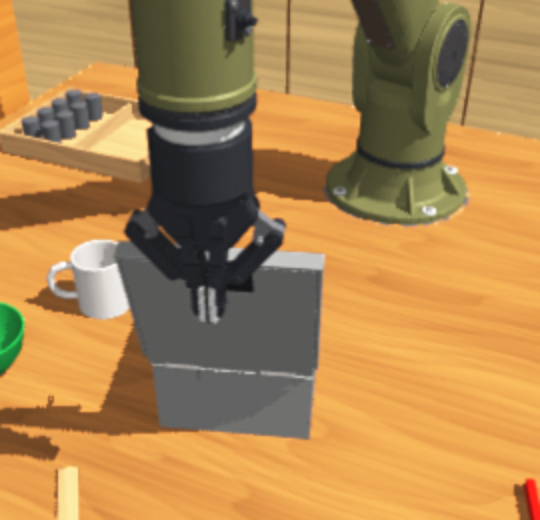

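The fingertips are behind the open hatch at about (208,315), clear of it. Now I'll pull it over.

```bash
python3 -m creep '[[-0.0057,-0.0018,0,0,0],[-0.0057,-0.0018,0,0,0],[-0.0057,-0.0018,0,0,0],[-0.0057,-0.0018,0,0,0],[-0.0057,-0.0018,0,0,0],[-0.0057,-0.0018,0,0,0]]'|grep -E "ee_pos|ft"
python3 -m creep '[[-0.0057,-0.0018,0.001,0,0],[-0.0057,-0.0018,0.001,0,0],[-0.0057,-0.0018,0.002,0,0],[-0.0057,-0.0018,0.002,0,0],[-0.0057,-0.0018,0.002,0,0]]'|grep -E "ee_pos|ft"
python3 -m creep '[[-0.006,-0.0019,0,0,0],[-0.006,-0.0019,0,0,0],[-0.006,-0.0019,0,0,0],[-0.006,-0.0019,0,0,0],[-0.006,-0.0019,0,0,0],[-0.006,-0.0019,0,0,0]]'|grep -E "ee_pos|ft"
```

```text
ee_pos: [0.6626, 0.0084, 0.2402]
ft_force: [2.5, -1.0, 1.3]
ee_pos: [0.6333, -0.0008, 0.2469]
ft_force: [1.2, 0.0, -1.4]
ee_pos: [0.5974, -0.0121, 0.2468]
ft_force: [2.9, 0.8, -1.7]
```

```bash
python3 -m creep '[[-0.0061,-0.0019,-0.001,0,0],[-0.0061,-0.0019,-0.0015,0,0],[-0.0061,-0.0019,-0.002,0,0],[-0.0061,-0.0019,-0.0025,0,0],[-0.0061,-0.0019,-0.003,0,0],[-0.0061,-0.0019,-0.003,0,0]]'|grep -E "ee_pos|ft"
python3 -m creep '[[-0.0054,-0.0017,-0.003,0,0],[-0.0054,-0.0017,-0.003,0,0],[-0.0054,-0.0017,-0.003,0,0],[-0.0054,-0.0017,-0.0035,0,0],[-0.0054,-0.0017,-0.0035,0,0],[-0.0054,-0.0017,-0.004,0,0]]'|grep -E "ee_pos|ft"
```

```text
ee_pos: [0.5609, -0.0236, 0.2341]
ft_force: [0.1, 0.4, 3.7]
ee_pos: [0.5288, -0.0336, 0.2137]
ft_force: [3.0, 1.5, 0.8]
```

```bash
python3 -m creep '[[-0.0048,-0.0015,-0.004,0,0],[-0.0048,-0.0015,-0.0043,0,0],[-0.0048,-0.0015,-0.0045,0,0],[-0.0048,-0.0015,-0.0047,0,0],[-0.0048,-0.0015,-0.005,0,0],[-0.0048,-0.0015,-0.005,0,0]]'|grep -E "ee_pos|ft"
python3 -m creep '[[-0.0029,-0.0009,-0.005,0,0],[-0.0029,-0.0009,-0.005,0,0],[-0.0029,-0.0009,-0.005,0,0],[-0.0029,-0.0009,-0.005,0,0],[-0.0029,-0.0009,-0.005,0,0],[-0.0029,-0.0009,-0.005,0,0],[-0.0029,-0.0009,-0.005,0,0]]'|grep -E "ee_pos|ft"
```

```text
ee_pos: [0.5, -0.0427, 0.1862]
ft_force: [2.9, 1.3, 0.7]
ee_pos: [0.4799, -0.0489, 0.1511]
ft_force: [3.0, 1.4, 1.7]
```

```bash
python3 -m creep '[[-0.0016,-0.0004,-0.0044,0,0],[-0.0016,-0.0004,-0.0044,0,0],[-0.0016,-0.0004,-0.0044,0,0],[-0.0016,-0.0004,-0.0044,0,0],[-0.0016,-0.0004,-0.0044,0,0],[-0.0016,-0.0004,-0.0044,0,0],[-0.0014,-0.0004,-0.0044,0,0],[-0.0014,-0.0003,-0.0044,0,0],[0,0,0,0,0]]'|grep -E "ee_pos|ft"
python3 -m creep '[[0,0,-0.002,0,0],[0,0,-0.002,0,0],[0,0,-0.002,0,0],[0,0,-0.002,0,0],[0,0,-0.002,0,0],[0,0,0,0,0]]'|grep -E "ee_pos|ft"
```

```text
ee_pos: [0.4665, -0.0521, 0.1154]
ft_force: [0.8, -0.1, 2.5]
ee_pos: [0.467, -0.0521, 0.1059]
ft_force: [-2.7, -0.4, 2.5]
```

Now the fine steps to the stop, earlier felt at about 0.103.

```bash
python3 -m creep '[[0,0,-0.0008,0,0],[0,0,-0.0008,0,0],[0,0,0,0,0]]'|grep -E "ee_pos|ft"
```

```text
ee_pos: [0.4675, -0.052, 0.1047]
ft_force: [-2.8, -0.9, 2.5]
```

```bash
python3 -m creep '[[0,0,-0.0008,0,0],[0,0,0,0,0]]'|grep -E "ee_pos|ft"
```

```text
ee_pos: [0.4676, -0.052, 0.1039]
ft_force: [-2.5, -0.2, 3.0]
```

```bash
python3 -m creep '[[0,0,-0.0008,0,0],[0,0,0,0,0]]'|grep -E "ee_pos|ft"
```

```text
ee_pos: [0.4677, -0.052, 0.1032]
ft_force: [-3.3, -0.8, 4.5]
```

```bash
python3 -m creep '[[0,0,-0.0008,0,0],[0,0,0,0,0]]'|grep -E "ee_pos|ft"
```

```text
ee_pos: [0.4677, -0.052, 0.1029]
ft_force: [-4.5, -0.7, 11.4]
```

```bash
python3 -m creep '[[0,0,0.003,0,0],[0,0,0.004,0,0],[0,0,0.006,0,0],[0,0,0.01,0,0],[0,0,0.03,0,0],[0,0,0.04,0,0],[0,0,0.01,0,0],[0,0,0,0,0],[0,0,0,0,0]]'|grep -E "ee_pos|ft|t:"
python3 -m creep '[[0,0,0,0,0],[0,0,0,0,0],[0,0,0,0,0],[0,0,0,0,0],[0,0,0,0,0],[0,0,0,0,0],[0,0,0,0,0],[0,0,0,0,0],[0,0,0,0,0],[0,0,0,0,0]]'|grep -E "^t:|ft"
python3 - <<'E'
from h import *
im,d=optics.get_image('wrist'); C=cloud('wrist',d); k=(abs(C[:,0]-.53)<.05)&(abs(C[:,1]+.03)<.05); print(np.percentile(C[k][:,2],[5,50,95]))
im2,d=optics.get_image('scene'); cv2.imwrite('pics/s7.png',cv2.cvtColor(cv2.resize(np.hstack([im,im2]),(800,300)),cv2.COLOR_RGB2BGR))
E
```

```text
t: 21.07
ee_pos: [0.4682, -0.052, 0.2063]
tool_rot: [0.0, 0.989, 0.151, 0.001]
ft_force: [0.4, -0.3, -1.0]
t: 21.9
ft_force: [1.0, 0.2, -0.6]
[0.11084854 0.11262284 0.30462796]
```

View pics/s7.png

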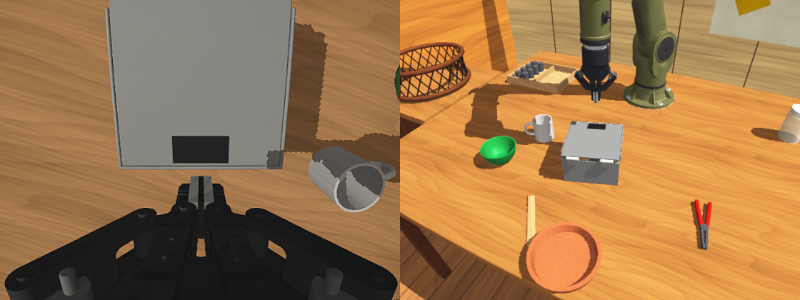

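The hatch is level and held shut (pad at (201,149)), the robot is clear, and the mug, tub and pliers haven't moved.

```bash
python3 -c "
from rig import ticket; print(ticket.close_job())"
```

```text
the job is handed in; nothing more can be done
None
```

The sinker is standing upright in the well and the hatch is latched shut on its own. The mug, tub and pliers were left alone, and I handed the job in at about 22 s; the hand-in call returned no verdict.

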